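# Pack the cheese head to tail and shut its box

## Robot

A 6-joint arm with a two-finger parallel gripper is mounted at the origin on the work surface; the furniture and walls round the work are solid. World frame = base frame: x ahead of the robot, y to its left, z up, the work surface at z = 0. Lengths are in mm, angles in rad, forces in N, time in s.
With the tool pointing down it reaches from about 275 to 825 mm from the base axis. Payload 4.9 kg.
Tool frame: the origin (TCP) lies at the very end of the fingers, on their centre line; the grasp point (between the pads) lies 19 mm behind it; z points along the fingers, y is the line along which they close (so a half turn about z gives the same grasp; the last joint's range is limited). The gripper opens to 85 mm and grips with 20 to 120 N. Pads are 22 mm wide; open, the fingers measure 114 mm over their backs; the gripper's body (76 mm by 85 mm) begins 54 mm behind the grasp point. The pads swing forward as they close: fully open they stand 13 mm farther back than shut.
Start: joints at [-0.134, 0.326, -0.193, 1.052, 0, 1.437], TCP at [550.017, 0.009, 231.281] pointing down, gripper open.
Joint ranges: [-2.65, 2.65], [-0.97, 1.79], [-1.3, 1.35], [-1.93, 2.1], [-1.47, 1.37], [-3.14, 3.14]. Speed limits (rad/s): [2.57, 2.57, 3.14, 3.14, 3.14, 3.14].

## Interface

Orientations are given as [roll, pitch, yaw] about the fixed x, y, z axes, in that order (R = Rz(yaw) Ry(pitch) Rx(roll)).
In Python, from bench import bot, solve_ik, imaging gives the robot as it stands. Calls block until the motion is done:
- bot.move_ptp(position, orientation): joint-space move of the TCP to a pose.
- bot.movel(position, rot=None, max_speed=150, threshold=None): straight line of the TCP; rot=None keeps the orientation; max_speed is the mean speed in mm/s. With threshold (N) it stops when the force on the tool has changed by that much, and returns True; else False.
- bot.move_j(angles): joint-space move.
- bot.grip(opening, effort=None): opening from 0.0 (shut) to 1.0 (fully open); effort is the grip in N (None keeps the last); returns when the fingers have stopped.
- bot.dwell(seconds).
- solve_ik(position, orientation): joint angles nearest the present ones, or None.
- bot.get_state(): the state.
- imaging.capture(name): name is "scene" or "side" or "wrist"; returns the picture (384x512x3 uint8, blue, green, red); there is no depth.
- imaging.camera_model(name): a dict with "K" (3x3 intrinsics, pixels), "k1" (the pictures are not rectified: a ray, as slopes to the right and down, at radius r is drawn at 1 + k1 r^2 times it, then the intrinsics apply), "position" and "rotation" of the camera in the world. Camera axes: x right, y up, looking along -z (the intrinsics and any distortion apply to the point x, -y, -z); pixel columns grow to the right and rows downward; lengths in mm; the calibration is good to about 2 mm. A picture is of the moment at which its call begins: read the wrist's pose just before it. camera_model takes no time and is no camera call; for the wrist camera it gives the pose at the moment of the call.
A pose or a line that the arm cannot do raises bot.IKError and nothing moves.
- bot.sign_off(): hands the job in; it is judged then, once.
The state is a dict: "t": time; "qpos": joint angles; "joint_velocities": joint speeds; "effort": joint torques, N m; "tcp_pos": TCP position; "orientation": TCP orientation; "contact_force": force on the tool from outside, world axes, zero at the start; "wrist_torque": the same for the moment, N m; "opening": opening from 0.0 (shut) to 1.0 (fully open); "gripper_force": force on a finger pad.
Only numpy, scipy, OpenCV 4.12 (cv2) and the standard library are available. Lean on these libraries where they do the work, as an engineer would, in place of code of your own. Each camera call takes 0.05 s, during which the arm holds its last target. There are 200 camera calls.

## Task

Put the wedge of cheese away: lift it out of the wooden slicing guide by its long sides, set it down upright on the bare worktop and let go, then take it again by its two ends and stand it in the cheese box beside the wedge already there, head to tail (thin end beside the other's thick end), flat on the box's floor. Then lower the hinged lid gently until it is fully shut, keeping hold of it all the way down rather than letting it fall. Do not disturb the mug, the honey jar, the garlic or the pepper mill.

Things in the scene. Friction and masses are not known exactly. Their poses are not given: they have to be found in the camera images.
- wedge_loose: Rigid cheese wedge to pack, pale, 0.18 kg, stands upright in the guide, thick end (brown rind) at the guide's -y. 66 long (own y), 52 mm high. From above a trapezium: 56 mm wide at the thick end y=-33, 38 at the thin end y=+33, ends parallel. Origin: underside, mid length, middle of the 47 mm mean width. Straight side x=-23.5; slanting side from x=+32.5 (thick) to +14.5 (thin).
- wedge_packed: Loose wedge already in the box, in the half next to the hinge. Same size, shape, origin and own axes as wedge_loose, turned so that its thick end is at the box's +y, its thin end at the box's -y and its straight side towards the hinge.
- box: Pale wooden cheese box, fixed. Origin: centre of underside; hinge on its +x side, front at -x. Outside 132 (x) by 104 (y) mm. Tray floor 10 mm above the worktop, walls 14 thick, tops 28 mm above the worktop, inside 104 (x) by 76 (y) mm: two wedges fit only head to tail, side by side along x. The lid is a deep cover with the tray's outline, its top 78 mm above the worktop when shut.
- free_place (a point): Where wedge_loose's origin should be when packed: on the tray's floor, front half of the box (x=-26, y=0, z=10 mm in the box's frame), wedge axes parallel to the box's: straight side to the front wall, thick end at the box's -y. About 2.5 mm to the front wall, 5 mm at each end, 3 to 5 mm to the other wedge. Above the 28 mm walls the wedge's ends are free for fingers.
- lid (a joint): Lid angle in rad: 0 = fully shut, 1.57 = standing upright on its hinge, stop at 1.75. It starts open between 1.35 and 1.6. Friction in the hinge (about 0.11 N m) keeps it there, but below about half a radian the lid (0.3 kg) falls by its own weight unless held.
- lid_handle (a point): Middle of the lid's grip: a round steel bar, 10 mm thick, along the box's y between two posts (62 mm clear), its centre 36 mm off the lid's front face. Lid shut: at x=-102, y=0, z=54 mm in the box's frame, in front of the lid. Lid open: on top, to be taken from above with the jaws closing along the box's x. It swings about lid_hinge at a radius of 169 mm.
- lid_hinge (a point): Middle of the lid's hinge axis, which runs along the box's y: at x=+65, y=0, z=28 mm in the box's frame.
- guide: Wooden slicing guide, fixed: a trough 170 (x) by 102 (y) mm, floor 10 mm thick. Origin: centre of underside. Two upright cheeks, 120 mm long in x, 14 thick, tops 70 mm above the worktop, stand 72 mm apart at y=-36 and +36. The wedge in it has axes nearly parallel to the guide's, its ends 3 mm from the cheeks: it can be taken only across its long sides (jaws closing along x).
- pepper_mill: Bystander: dark wooden pepper mill, 58 mm across, 170 mm tall. Origin: centre of its underside.
- honey: Bystander: jar of honey, 71 mm across, 110 mm tall. Origin: centre of its underside.
- mug: Bystander: white mug, 82 mm across, 114 mm over the handle, 91 mm tall. Origin: centre of its underside.
- garlic: Bystander: bulb of garlic, about 60 mm. Origin: centre of its underside.
Not all that is in view belongs to the job. Leave any purple or turquoise look-alike of the box alone.

How it is judged:
By the outcome, as a careful person would: the job done as asked, in the order asked, and still so for the second after the job is handed in, with the robot touching nothing.
It also fails if it takes over 72 s, if anything falls off the work surface, if the arm or the gripper's body presses on something with over 40 N, if the wrist force passes 120 N, or if a joint passes its speed limit or range.

## Working session

There is one attempt and no reset: what is moved stays moved. The work goes in short steps, each a Python script; the robot and the scene stay as the last script left them, time stands still between calls to the robot, and variables do not carry over. Pictures are saved under pics/ and viewed, at most 11 in all, crops included, and the job is handed in when it is done.

```bash
ls; mkdir -p pics
python3 - <<'E'
from bench import bot, imaging
import cv2
for n in ("scene","side"):
    cv2.imwrite(f"pics/{n}0.png",imaging.capture(n))
    print(n,imaging.camera_model(n))
print(bot.get_state())
E
```

```text
pics
scene {'K': array([[410.25022045,   0.        , 255.79071576],
       [  0.        , 410.25022045, 193.64438369],
       [  0.        ,   0.        ,   1.        ]]), 'k1': -0.018980203656436257, 'position': array([-293.1717719 , -630.95402767,  808.50758853]), 'rotation': array([ 0.92838668, -0.01415692, -0.8871007 ])}
side {'K': array([[412.26894172,   0.        , 259.30651173],
       [  0.        , 412.26894172, 194.03146576],
       [  0.        ,   0.        ,   1.        ]]), 'k1': -0.004841521925417697, 'position': array([-745.20497166,   58.27814845,  693.22222825]), 'rotation': array([ 1.09245381,  0.01523572, -1.62515316])}
{'t': 0.1, 'qpos': array([-1.34190590e-01,  3.26861300e-01, -1.93495534e-01,  1.05201050e+00,
        2.69673079e-05,  1.43661034e+00]), 'joint_velocities': array([-0.00015398, -0.00219608,  0.00159352, -0.00082479,  0.00011446,
       -0.00097722]), 'effort': array([-1.63831678e-04, -4.44239044e+01,  2.63037515e+01,  7.96647771e-03,
       -2.12530945e-04,  1.93304103e-06]), 'tcp_pos': array([5.49470019e+02, 9.64374003e-02, 2.30580332e+02]), 'orientation': array([-3.14003938e+00, -2.36899293e-04,  1.57079152e+00]), 'contact_force': array([ 0.67839211, -0.16541334, -0.23524474]), 'wrist_torque': array([-0.01027542, -0.03824207,  0.02149369]), 'gripper_force': 0.0, 'opening': 1.0019332803505485}
```

View pics/scene0.png

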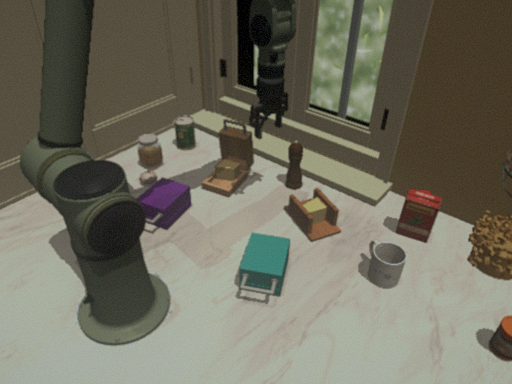

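View pics/side0.png

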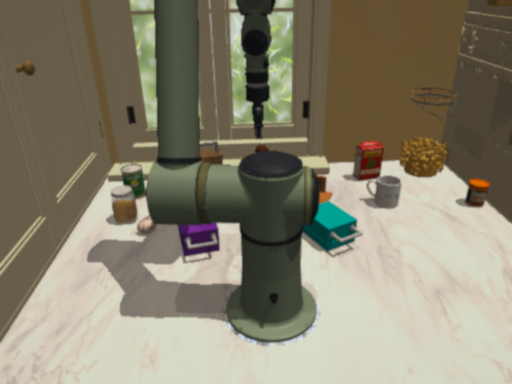

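The scene shows three boxes: purple, closed, at (165,202); turquoise, closed, at (265,265); and pale wood, open with a wedge inside, at (230,165). The pale open one is the target. The guide with the loose wedge is at (315,213), the pepper mill at (294,165), the mug at (386,264), the honey at (150,150) and the garlic at (148,178). I'll confirm the target in one enlarged crop and compute rough positions.

```bash
cat > h.py <<'E'
import numpy as np, cv2
from scipy.spatial.transform import Rotation as R
from bench import bot, solve_ik, imaging
def ray(m,u,v):
    K=m["K"]; d=np.array([(u-K[0,2])/K[0,0],(v-K[1,2])/K[1,1]]); s=d.copy()
    for _ in range(20): s=d/(1+m["k1"]*(s@s))
    return R.from_euler("xyz",m["rotation"]).as_matrix()@np.array([s[0],-s[1],-1])
def onz(m,u,v,z):
    r=ray(m,u,v); return m["position"]+r*(z-m["position"][2])/r[2]
def proj(m,P):
    p=(np.atleast_2d(P)-m["position"])@R.from_euler("xyz",m["rotation"]).as_matrix()
    s=np.c_[p[:,0],-p[:,1]]/-p[:,2:]; s=s*(1+m["k1"]*(s**2).sum(1))[:,None]
    return s@m["K"][:2,:2].T+m["K"][:2,2]
def down(yaw): return [np.pi,0,yaw]
E
python3 - <<'E'
from h import *
m=imaging.camera_model("scene")
for n,u,v,z in [("box front L",204,184,0),("front R",236,192,0),("right back",251,171,10),("guide bottom",314,237,0),("guide right",339,231,0),("guide left",290,204,0),("wedge",316,204,62),("mill",293,186,0),("mug",384,284,0),("garlic",148,184,0),("honey",150,166,0),("purple",165,222,0),("teal",262,292,0)]:
    print(n,onz(m,u,v,z).round(0))
w=imaging.camera_model("wrist");print(w)
im=cv2.imread("pics/scene0.png")[110:245,190:350]
cv2.imwrite("pics/crop.png",cv2.resize(im,None,fx=4.4,fy=4.4,interpolation=cv2.INTER_CUBIC))
E
```

```text
box front L [481. 211.   0.]
front R [517.  98.   0.]
right back [633. 131.  10.]
guide bottom [ 498. -218.    0.]
guide right [ 568. -261.    0.]
guide left [580. -75.   0.]
wedge [ 562. -177.   62.]
mill [667. -26.   0.]
mug [ 465. -452.    0.]
garlic [358. 355.   0.]
honey [434. 438.   0.]
purple [266. 161.   0.]
teal [ 244. -228.    0.]
{'K': array([[274.71043889,   0.        , 261.01978945],
       [  0.        , 274.71043889, 190.89464581],
       [  0.        ,   0.        ,   1.        ]]), 'k1': -0.050232060791318645, 'position': array([549.38064881,  67.00413168, 373.38382349]), 'rotation': array([-2.68582672e-01,  2.02098695e-04, -6.41966755e-04])}
```

View pics/crop.png

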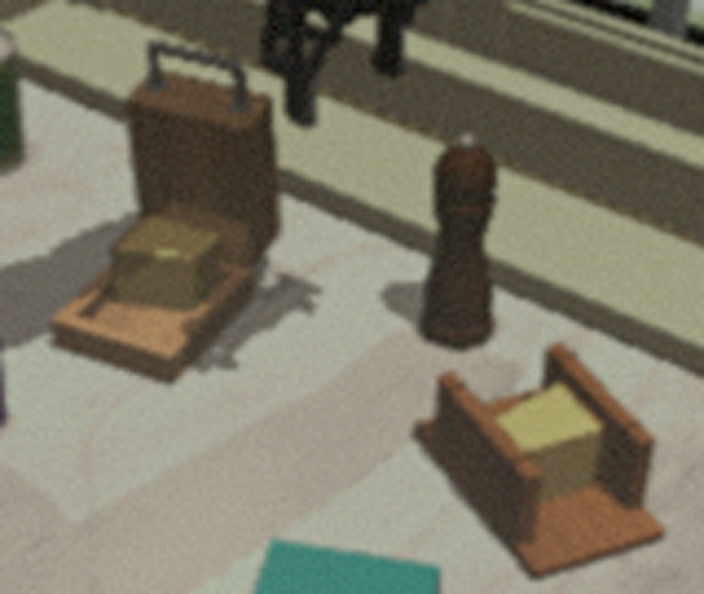

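The crop confirms it: the pale open box has the packed wedge at its lid side, and the guide holds the loose wedge. Next I'll look at both from close by with the wrist camera.

Run:
```python
from h import *
import pickle
D={}
for n,p in (("guide",[565,-150,260]),("box",[530,150,330])):
    bot.move_ptp(p,down(np.pi/2)); bot.dwell(0.3)
    D[n]=imaging.camera_model("wrist"); im=imaging.capture("wrist")
    cv2.imwrite(f"pics/w_{n}.png",im)
pickle.dump(D,open("D.pkl","wb")); print(bot.get_state()["t"],D)
a=[cv2.imread(f"pics/w_{n}.png") for n in D]
```

```text
2.6417 {'guide': {'K': array([[274.71043889,   0.        , 261.01978945],
       [  0.        , 274.71043889, 190.89464581],
       [  0.        ,   0.        ,   1.        ]]), 'k1': -0.050232060791318645, 'position': array([564.57568471, -81.9140789 , 402.70197006]), 'rotation': array([-0.26858745, -0.00103319,  0.00110773])}, 'box': {'K': array([[274.71043889,   0.        , 261.01978945],
       [  0.        , 274.71043889, 190.89464581],
       [  0.        ,   0.        ,   1.        ]]), 'k1': -0.050232060791318645, 'position': array([530.0855817 , 216.0954812 , 472.48006147]), 'rotation': array([-0.26892208, -0.00085454, -0.00217858])}}
```

View pics/w_guide.png

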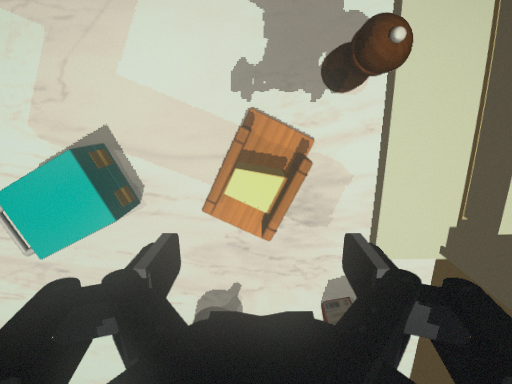

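View pics/w_box.png

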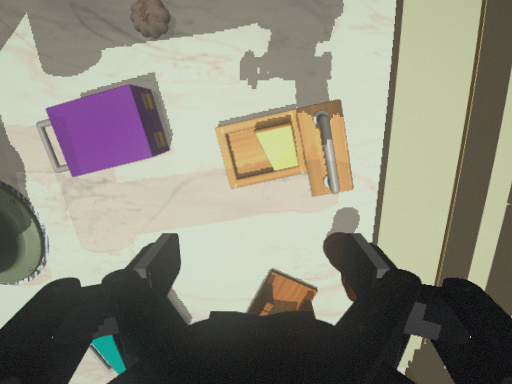

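The guide picture shows the wedge top with corners at about (235,168), (286,180), (274,214) and (224,193), its thick end at the right cheek. The box picture shows the tray with its front edge from (217,127) to (231,188), the packed wedge at (278,147), and the handle bar from (323,118) to (335,187). Next I'll fit the known shapes.

```bash
cat >> h.py <<'E'
TR=np.array([[32.5,-33],[14.5,33],[-23.5,33],[-23.5,-33]])
def fit2(A,B):
    a,b=A.mean(0),B.mean(0); U,S,V=np.linalg.svd((A-a).T@(B-b)); d=np.sign(np.linalg.det(U@V))
    Rm=(U@np.diag([1,d])@V).T; return b-Rm@a,np.arctan2(Rm[1,0],Rm[0,0]),np.sqrt((((A-a)@Rm.T-(B-b))**2).sum(1).mean())
def wedge(im,m,z,roi,near):
    "pose of a wedge whose top is at z: yellow blob in roi (x0,y0,x1,y1), yaw near"
    hsv=cv2.cvtColor(im,cv2.COLOR_BGR2HSV); M=cv2.inRange(hsv,(24,90,120),(38,255,255))
    K=np.zeros_like(M); x0,y0,x1,y1=roi; K[y0:y1,x0:x1]=M[y0:y1,x0:x1]
    c=max(cv2.findContours(K,cv2.RETR_EXTERNAL,cv2.CHAIN_APPROX_NONE)[0],key=cv2.contourArea)
    P=np.array([onz(m,u,v,z)[:2] for u,v in c[:,0]])
    from scipy.optimize import least_squares
    def res(q):
        cs,s=np.cos(q[2]),np.sin(q[2]); T=(TR@np.array([[cs,s],[-s,cs]])+q[:2]).astype(np.float32).reshape(-1,1,2)
        return [cv2.pointPolygonTest(T,(float(a),float(b)),True)-.4 for a,b in P]
    r=least_squares(res,[*P.mean(0),near],loss="soft_l1",x_scale=[1,1,.02],diff_step=1e-4)
    return r.x,np.abs(r.fun).mean(),cv2.contourArea(c)
E
python3 - <<'E'
from h import *
import pickle
D=pickle.load(open("D.pkl","rb"))
g=cv2.imread("pics/w_guide.png"); b=cv2.imread("pics/w_box.png")
print(g[190,255],b[150,280],cv2.cvtColor(g[190:191,255:256],cv2.COLOR_BGR2HSV),cv2.cvtColor(b[150:151,280:281],cv2.COLOR_BGR2HSV),cv2.cvtColor(g[222:223,240:241],cv2.COLOR_BGR2HSV))
print("loose",wedge(g,D["guide"],62,(200,140,310,240),1.15))
print("packed",wedge(b,D["box"],62,(240,110,310,185),0.2+np.pi))
m=D["box"]
A=np.array([[-66,52],[-66,-52],]); B=np.array([onz(m,u,v,28)[:2] for u,v in [(217,127),(231,188)]])
print("box front",B, fit2(A,B))
for z in(190,): print("handle",onz(m,323,118,z),onz(m,335,187,z))
m=D["guide"]
print("guide cheeks tops",[onz(m,u,v,70)[:2].round() for u,v in[(246,110),(203,210)]])
for n,im in(("g",g[90:250,190:350]),):
    pass
x=np.hstack([cv2.resize(g[95:255,185:325],None,fx=2.8,fy=2.8),cv2.resize(b[85:205,205:365],None,fx=2.8*4/3/1.42,fy=448/120)])
cv2.imwrite("pics/zoom.png",x);print(x.shape)
E
```

```text
[146 220 213] [155 220 213] [[[ 33  86 220]]] [[[ 33  75 220]]] [[[ 14 149 186]]]
loose (array([ 589.59944634, -134.81140281,    2.36791711]), np.float64(3.738008810980825), 155.5)
packed (array([548.64413971, 159.37873809,   4.7093863 ]), np.float64(4.677848571499818), 177.0)
box front [[460.74329314 198.68219127]
 [479.94723214  98.74563064]] (array([535.15944714, 161.16868864]), np.float64(0.18984710867083351), np.float64(1.1175191641035498))
handle [592.29396918 213.69675107 190.        ] [609.07624146 142.36269942 190.        ]
guide cheeks tops [array([547., -76.]), array([ 491., -199.])]
(448, 813, 3)
```

```bash
sed -i 's/(24,90,120)/(26,50,150)/' h.py
python3 - <<'E'
from h import *
import pickle
D=pickle.load(open("D.pkl","rb"))
g=cv2.imread("pics/w_guide.png"); b=cv2.imread("pics/w_box.png")
q=wedge(g,D["guide"],62,(200,140,310,240),1.15);print("loose",q)
q2=wedge(b,D["box"],62,(240,110,310,185),0.19+np.pi);print("packed",q2)
def draw(im,m,q,z):
    c,s=np.cos(q[2]),np.sin(q[2]);T=TR@np.array([[c,s],[-s,c]])+q[:2]
    return proj(m,np.c_[T,np.full(4,z)])
def zoom(im,x,y,polys):
    o=cv2.resize(im[y:y+130,x:x+130],(520,520),interpolation=cv2.INTER_CUBIC)[:, :395]
    for p in polys: cv2.polylines(o,[((p-[x,y]+.5)*4*1).astype(int)],True,(0,0,255),1)
    return o
def boxpoly(m,o,yaw,pts):
    c,s=np.cos(yaw),np.sin(yaw);P=np.array(pts,float);return proj(m,np.c_[P[:,:2]@np.array([[c,s],[-s,c]])+o,P[:,2]])
m=D["box"];o=np.array([535.2,161.2]);y=.19
r=lambda a,b,z:[[-a,-b,z],[a,-b,z],[a,b,z],[-a,b,z]]
L=[boxpoly(m,o,y,r(66,52,28)),boxpoly(m,o,y,r(52,38,28)),boxpoly(m,o,y,r(66,52,0)),draw(b,m,q2[0],62)]
cv2.imwrite("pics/zoom.png",np.hstack([zoom(g,200,100,[draw(g,D["guide"],q[0],62)]),zoom(b,210,90,L)]))
E
```

```text
loose (array([ 554.83218154, -172.18326778,    1.12102726]), np.float64(2.0072005945493245), 1501.0)
packed (array([557.83797201, 166.29880982,   3.34687455]), np.float64(1.8455341389845838), 1178.0)
```

View pics/zoom.png

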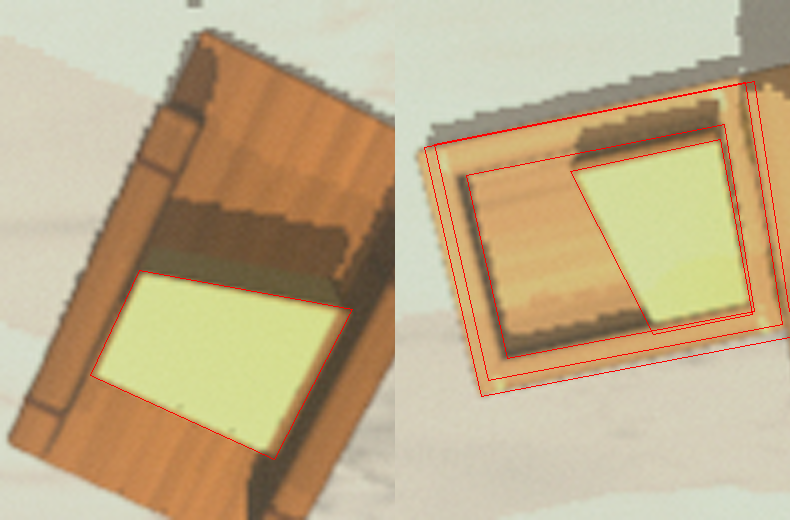

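The loose wedge fit matches the picture: (555,-172), yaw 1.121, thick end at the right cheek. The packed wedge and tray agree to within a few mm. I'll start with the first grasp, then the set-down on bare worktop at about (515,-5).

Run:
```python
from h import *
w=1.121; c,s=np.cos(w),np.sin(w)
p=np.array([554.8,-172.2])+1.5*np.array([c,s])-2*np.array([-s,c])
bot.grip(1.0,50)
bot.move_ptp([*p,130],down(w+np.pi/2))
print("down",bot.movel([*p,24],max_speed=120,threshold=8),bot.get_state()["tcp_pos"])
bot.grip(0.0,50); S=bot.get_state(); print(S["opening"],S["gripper_force"],S["contact_force"])
bot.movel([*p,125],max_speed=120); S=bot.get_state(); print("lift",S["opening"],S["gripper_force"],S["contact_force"])
if S["opening"]>0.2:
    w2=.195; c,s=np.cos(w2),np.sin(w2)
    q=np.array([515,-5])+1.5*np.array([c,s])-2*np.array([-s,c])
    bot.move_ptp([*q,125],down(w2+np.pi/2)); bot.movel([*q,25],max_speed=120)
    print("touch",bot.movel([*q,10],max_speed=20,threshold=4),bot.get_state()["tcp_pos"],bot.get_state()["contact_force"])
print(bot.get_state()["t"])
```

```text
down False [ 557.94839234 -171.93320613   24.74867341]
0.571050910903907 50.0893053074833 [-1.01969191 -1.63795858  5.36792757]
lift 0.5787319754018968 50.08325358387083 [-0.14262892 -0.55840157 -2.23481972]
touch True [516.92773036  -6.66686614  14.93082296] [-1.31238112  0.14288663  4.57671941]
9.4417
```

Run:
```python
from h import *
import pickle
D=pickle.load(open("D.pkl","rb"))
bot.grip(1.0); bot.dwell(.2)
p=bot.get_state()["tcp_pos"]
bot.movel([p[0],p[1],130],max_speed=150)
for n,q in (("box2",[450,140,200]),("wedge2",[480,-12,190])):
    bot.move_ptp(q,down(.195+np.pi)); bot.dwell(.3)
    D[n]=imaging.camera_model("wrist"); im=imaging.capture("wrist"); cv2.imwrite(f"pics/w_{n}.png",im)
pickle.dump(D,open("D.pkl","wb"))
hsv=cv2.cvtColor(im,cv2.COLOR_BGR2HSV)
m=D["wedge2"]; u,v=proj(m,[515,-5,52])[0].astype(int); print(u,v,hsv[v,u])
q=wedge(im,m,52,(max(u-90,0),max(v-90,0),u+90,v+90),.195); print(q)
c,s=np.cos(q[0][2]),np.sin(q[0][2]);T=TR@np.array([[c,s],[-s,c]])+q[0][:2]
o=im.copy(); cv2.polylines(o,[proj(m,np.c_[T,np.full(4,52)]).round().astype(int)],True,(0,0,255),1)
b=cv2.imread("pics/w_box2.png")
cv2.imwrite("pics/two.png",np.hstack([o[:300,100:420],b[:300,60:500]]))
print(bot.get_state()["t"])
```

```text
260 213 [ 22 109 150]
(array([ 5.11829187e+02, -6.65755512e-01,  1.93675089e-01]), np.float64(4.740960145007102), 889.5)
13.5417
```

View pics/two.png

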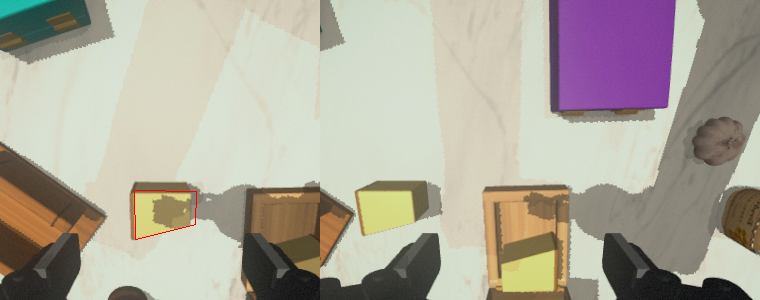

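Left panel (wedge2): the loose wedge stands upright on the bare worktop, but a finger shadow falls on it. Right panel (box2): the wedge is unshaded, with its top around panel pixels (355-428,190-235). The box front is at (484,187)-(569,187), with the packed wedge at (530,265). I'll fit both in box2.

Run:
```python
from h import *
import pickle
D=pickle.load(open("D.pkl","rb")); m=D["box2"]; im=cv2.imread("pics/w_box2.png")
q=wedge(im,m,52,(85,170,180,245),.195); print("loose",q)
qp=wedge(im,m,62,(230,225,305,300),.195+np.pi); print("packed",qp)
def P(o,yaw,pts):
    c,s=np.cos(yaw),np.sin(yaw);p=np.array(pts,float);return proj(m,np.c_[p[:,:2]@np.array([[c,s],[-s,c]])+o,p[:,2]])
r=lambda a,b,z:[[-a,-b,z],[a,-b,z],[a,b,z],[-a,b,z]]
t=lambda z:np.c_[TR,np.full(4,z)]
o,y=np.array([534.7,161.5]),.197
def zoom(x,yy,wd,h,f,polys):
    I=cv2.resize(im[yy:yy+h,x:x+wd],None,fx=f,fy=f,interpolation=cv2.INTER_CUBIC)
    for p in polys: cv2.polylines(I,[((p-[x,yy]+.5)*f).round().astype(int)],True,(0,0,255),1)
    return I
a=zoom(85,165,100,88,4,[P(q[0][:2],q[0][2],t(52))])
b=zoom(215,175,100,132,4,[P(o,y,r(66,52,28)),P(o,y,r(52,38,28)),P(o,y,r(52,38,10)),P(o,y,r(66,52,0))])
a=np.vstack([a,np.zeros((b.shape[0]-a.shape[0],a.shape[1],3),np.uint8)])
cv2.imwrite("pics/z2.png",np.hstack([a,b]))
```

```text
loose (array([ 5.15432691e+02, -4.83009193e+00,  1.94809582e-01]), np.float64(1.8387474349503148), 1855.0)
packed (array([558.02200166, 166.71010067,   3.37394746]), np.float64(2.0270569840446426), 1654.5)
```

View pics/z2.png

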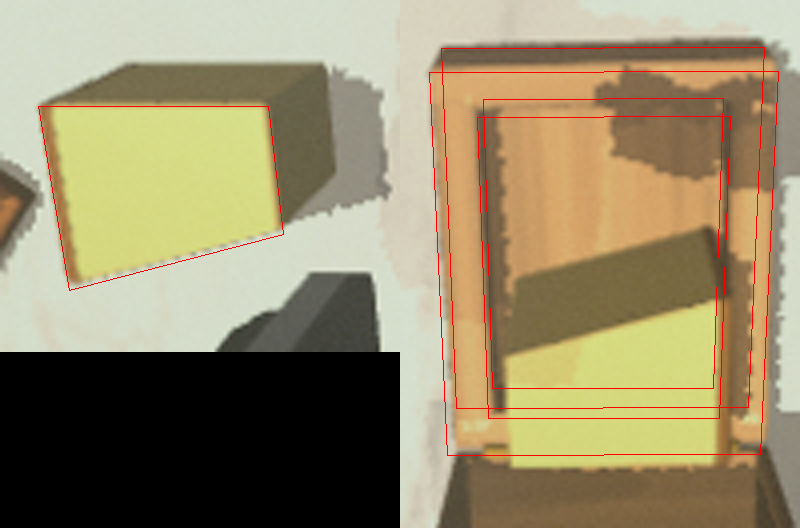

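The loose wedge overlay fits exactly: (515.4,-4.8), yaw 0.195. The box overlay needs about 2 mm toward -x, giving (532.9,160.8), yaw 0.197, which agrees with the packed wedge. Next come a fingertip-height test on bare worktop, then the end grasp and the placing.

Run:
```python
from h import *
w,y=.195,.197
bot.grip(.79,40)
bot.move_ptp([425,-25,40],down(w+np.pi))
print(bot.movel([425,-25,-15],max_speed=25,threshold=5)); zc=bot.get_state()["tcp_pos"][2]; print("tip offset zc",zc)
bot.movel([425,-25,100],max_speed=200); bot.grip(1.0)
a=np.array([515.4,-4.8]); b=np.array([532.9,160.8])-26*np.array([np.cos(y),np.sin(y)])
gz=zc+22
bot.move_ptp([*a,100],down(w+np.pi)); print("down",bot.movel([*a,gz],max_speed=80,threshold=8))
bot.grip(0.0,40); S=bot.get_state(); print(S["opening"],S["gripper_force"],S["tcp_pos"])
bot.movel([*a,130],max_speed=120); S=bot.get_state(); print("lift",S["opening"],S["contact_force"],S["t"])
if S["opening"]>.6:
    bot.movel([*b,130],rot=down(y+np.pi),max_speed=150)
    bot.movel([*b,gz+32],max_speed=100); bot.dwell(.2)
    S=bot.get_state(); print(S["tcp_pos"],S["contact_force"],b)
    cv2.imwrite("pics/pre.png",imaging.capture("wrist")); cv2.imwrite("pics/pre_s.png",imaging.capture("scene"))
    print(bot.movel([*b,gz+8],max_speed=15,threshold=5))
    S=bot.get_state(); print("placed",S["tcp_pos"],"expect z",gz+10,S["contact_force"],S["opening"],S["t"])
```

```text
True
tip offset zc -7.000350106450573
down False
0.7646269613683676 45.61558244749904 [515.98462457  -4.84726142  15.66909851]
lift 0.7660796340223239 [ 0.25132049 -0.16196891 -2.13402957] 20.325
[507.94679234 155.82498875  47.65697413] [-0.33127343  0.0643352  -2.03418589] [507.40288746 155.71106572]
True
placed [507.35357316 155.68673602  25.68081738] expect z 24.999649893549428 [-0.28555153  0.59045853  5.12417416] 0.7659603023714148 24.1083
```

The wedge touched down at exactly the floor height (25.68 mm against 25.67 expected). I'll release, back off and check.

Run:
```python
from h import *
import pickle
D=pickle.load(open("D.pkl","rb"))
bot.grip(1.0); bot.dwell(.2); p=bot.get_state()["tcp_pos"]
bot.movel([p[0],p[1],130],max_speed=120)
bot.move_ptp([470,140,210],down(.197+np.pi)); bot.dwell(.3)
m=D["box3"]=imaging.camera_model("wrist"); im=imaging.capture("wrist"); pickle.dump(D,open("D.pkl","wb"))
cv2.imwrite("pics/w_box3.png",im); s=imaging.capture("scene"); cv2.imwrite("pics/s3.png",s)
u=proj(m,[507,156,62])[0].astype(int); print(u)
print(bot.get_state()["t"])
z=cv2.resize(im[150:300,180:340],(480,450),interpolation=cv2.INTER_CUBIC)
cv2.imwrite("pics/z3.png",np.hstack([z,cv2.resize(s[110:200,190:254],(320,450),interpolation=cv2.INTER_CUBIC)]))
```

```text
[268 214]
26.525
```

View pics/z3.png

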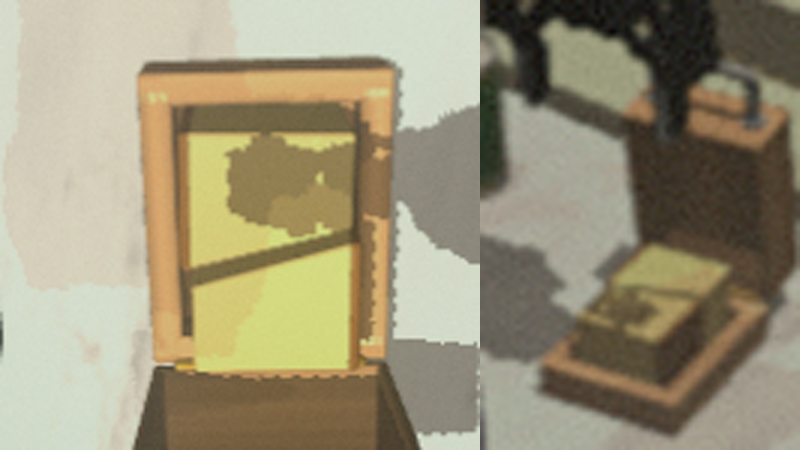

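Both wedges stand flat and head to tail inside the tray; the dark gap between their tops runs from (190,280) to (355,230). Now the lid: I'll estimate the handle from the earlier view and go above it for one look.

```bash
cat >> h.py <<'E'
BO,BY=np.array([532.9,160.8]),.197
def bw(x,y,z): return np.array([*(BO+[np.cos(BY)*x-np.sin(BY)*y,np.sin(BY)*x+np.cos(BY)*y]),z])
def handle(th,y=0):
    f=np.pi-np.arctan2(26,167)-th; return bw(65+169*np.cos(f),y,28+169*np.sin(f))
def tool(th,t,back=19,off=0,y=0):
    "TCP pose with the bar between the pads, body tilted t to the front; off = raised along the tool"
    Rm=R.from_euler("z",BY)*R.from_euler("y",-t)*R.from_euler("z",np.pi/2)*R.from_euler("x",np.pi)
    return handle(th,y)+Rm.apply([0,0,back-off]),Rm.as_euler("xyz")
E
python3 - <<'E'
from h import *
import pickle
from scipy.optimize import least_squares
D=pickle.load(open("D.pkl","rb"))
r=least_squares(lambda q:(proj(D["box"],[handle(q[0],31),handle(q[0],-31)])-[[323,118],[335,187]]).ravel(),[1.45])
print(r.x,r.fun.round(1)); th=r.x[0]; print(handle(th))
for a in np.linspace(th,0,6):
    p,o=tool(a,.5*(1-a/th)); print(round(a,2),p.round(),solve_ik(list(p),list(o)))
p=bot.get_state()["tcp_pos"]; bot.movel([p[0],p[1],290],max_speed=200); bot.grip(.55,25)
q,o=tool(th,0,off=45); bot.move_ptp(list(q),list(o)); bot.dwell(.3)
m=imaging.camera_model("wrist"); im=imaging.capture("wrist"); cv2.imwrite("pics/w_h.png",im)
D["h"]=m; pickle.dump(D,open("D.pkl","wb"))
for P in proj(m,[handle(th,31),handle(th,-31)]).round().astype(int): print(P); cv2.circle(im,tuple(int(v) for v in P),3,(0,0,255),1)
cv2.imwrite("pics/w_h2.png",im); print(bot.get_state()["t"])
E
```

```text
[1.43736972] [ 2.9  9.6 -0.9  0.3]
[600.12654151 174.21765468 196.96265844]
1.44 [600. 174. 178.] [ 0.16448323  0.50095551 -0.06362796  1.00621286  0.          1.53827956]
1.15 [555. 165. 172.] [ 0.1599132   0.35197975 -0.32117226  0.79771263  0.00370166  1.53389464]
0.86 [513. 157. 153.] [ 0.15420498  0.23477513 -0.56341426  0.57278521  0.00849956  1.52885335]
0.57 [479. 150. 122.] [ 0.14739166  0.16405439 -0.79080506  0.31628423  0.01465478  1.52340028]
0.29 [454. 145.  83.] [ 0.13985944  0.16642452 -1.00016312  0.00479422  0.02224131  1.5181577 ]
0.0 [442. 143.  37.] [ 0.13256247  0.28483589 -1.18242495 -0.39559092  0.03087653  1.51422908]
[261 175]
[261 263]
29.3083
```

View pics/w_h2.png

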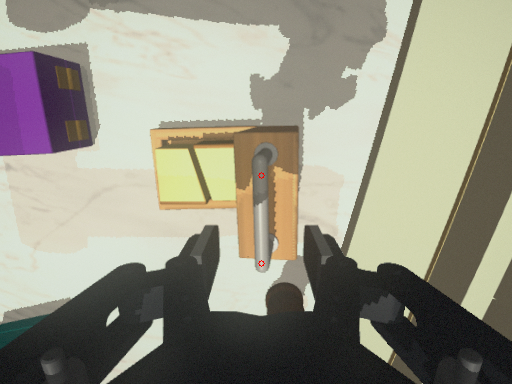

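The last picture shows the bar centred between the fingers: bar column 262, from row 155 to 270, matching the prediction. I'll descend, grip and lower along the hinge arc with force monitoring.

```bash
cat > lid.py <<'E'
from h import *
TH=1.437
def arc(a0,a1,n,speed,lim=20):
    for a in np.linspace(a0,a1,n+1)[1:]:
        p,o=tool(a,.5*(1-a/TH)); bot.movel(list(p),list(o),max_speed=speed)
        S=bot.get_state(); f=S["contact_force"]; print(round(a,2),f.round(1),round(S["opening"],3),round(S["gripper_force"]),round(S["t"],1))
        if np.linalg.norm(f)>lim or S["opening"]<.06: print("STOP"); return False
    return True
E
python3 - <<'E'
from lid import *
p,o=tool(TH,0); print(bot.movel(list(p),list(o),max_speed=60,threshold=8))
bot.grip(0,25); S=bot.get_state(); print(S["opening"],S["gripper_force"],S["contact_force"],S["t"])
if S["opening"]>.06: arc(TH,.6,7,70)
E
```

```text
False
0.10318122009058676 24.338945746421814 [ 0.33233137 -0.25160583  1.89055474] 30.625
1.32 [ 0.3 -2.5  4.2] 0.103 25 31.1
1.2 [-0.4 -6.7  5. ] 0.104 25 31.5
1.08 [-0.6 -6.5  5.1] 0.105 25 31.9
0.96 [ 0.1 -8.4  2.8] 0.104 26 32.3
0.84 [-1.6 -9.8  3.3] 0.105 26 32.8
0.72 [-1.1 -9.8  3.1] 0.101 25 33.2
0.6 [-1.  -9.6  2.3] 0.106 25 33.6
```

Run:
```python
from lid import *
if arc(.6,.05,6,40):
    arc(.05,.0,2,15)
    p,o=tool(0,.5); print(bot.movel([p[0],p[1],p[2]-8],list(o),max_speed=12,threshold=8))
    S=bot.get_state(); print(S["tcp_pos"],p,S["contact_force"],S["t"])
    cv2.imwrite("pics/s_end.png",imaging.capture("scene"))
```

```text
0.51 [ -0.5 -10.    1.2] 0.107 25 34.1
0.42 [  0.8 -10.2   0.2] 0.106 25 34.6
0.32 [  1.1 -10.9  -0.2] 0.104 25 35.2
0.23 [ 1.6 -9.9 -0.8] 0.107 25 35.7
0.14 [ 1.1 -9.7 -1.1] 0.099 25 36.2
0.05 [ 0.7 -9.4 -1.3] 0.111 25 36.8
0.02 [ 1.6 -9.9 -2. ] 0.108 25 37.2
0.0 [ 1.9 -9.2 -1.6] 0.101 25 37.6
True
[442.18536459 140.56391738  36.00755684] [441.81723196 142.62091326  37.32411085] [-2.43923339 -1.67986816  5.59861242] 37.85
```

Run:
```python
from lid import *
p=bot.get_state()["tcp_pos"]; o=tool(0,.5)[1]
print(bot.movel([p[0],p[1],p[2]-6],list(o),max_speed=12,threshold=8)); S=bot.get_state(); print(S["tcp_pos"],S["contact_force"])
bot.grip(.35); bot.dwell(.2); print(bot.get_state()["contact_force"])
q=bot.get_state()["tcp_pos"]; d=R.from_euler("xyz",o).apply([0,0,-1])
bot.movel(list(q+d*90),max_speed=100); p=q+d*90
bot.movel([p[0]-30,p[1]-60,260],max_speed=150); bot.dwell(.3)
S=bot.get_state(); print(S["contact_force"],S["t"])
s=imaging.capture("scene"); w=imaging.capture("wrist"); m=imaging.camera_model("scene")
r=lambda z:[bw(-66,-52,z),bw(66,-52,z),bw(66,52,z),bw(-66,52,z)]
z=cv2.resize(s[120:300,130:410],None,fx=2.8,fy=2.8,interpolation=cv2.INTER_CUBIC)
for P in (r(78),[handle(0,31),handle(0,-31)]):
    cv2.polylines(z,[((proj(m,P)-[130,120]+.5)*2.8).round().astype(int)],True,(0,0,255),1)
cv2.imwrite("pics/final.png",z); print(z.shape)
```

```text
True
[442.18252259 140.59263952  35.99236639] [-2.95696287 -1.56170706  6.99871838]
[-0.40817523 -0.21481697 -0.12927688]
[0.11274931 0.97388181 0.13957506] 41.2083
(504, 784, 3)
```

View pics/final.png

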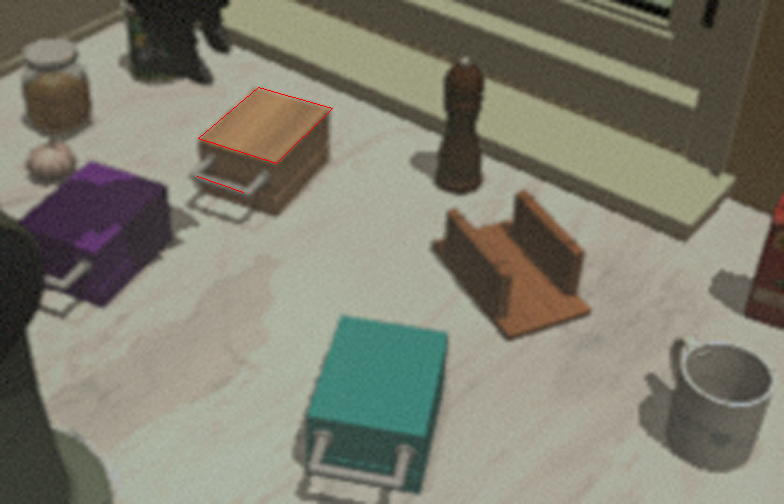

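The lid is fully shut: its top at (265,125) matches the shut outline drawn over it. The bystanders look undisturbed and the gripper is clear.

```bash
python3 -c "
from bench import bot
print(bot.sign_off())"
```

```text
the job is handed in; nothing more can be done
None
```

The job is handed in at about 41 s on the robot's clock: the wedge stands in the box head to tail beside the other, flat on the floor, the lid was held all the way down and is fully shut, and in the last picture the mug, honey, garlic and pepper mill look undisturbed.

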